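# Put the tweezers away in the sliding-lid case

### The arm

A 6-joint arm with a two-finger parallel gripper is mounted at the origin on a cart in front of the work surface, level with it; the furniture and walls round the work are solid. World frame = base frame: x ahead of the robot, y to its left, z up, the work surface at z = 0. Lengths are in mm, angles in rad, forces in N, time in s.
With the tool pointing down it reaches from about 350 to 775 mm from the base axis. Payload 7.3 kg.
Tool frame: the origin (TCP) lies between the finger pads; the fingertips stand 25 mm ahead of it and the grasp point (between the pads) lies 6 mm ahead of it; z points along the fingers, y is the direction in which the jaws open and shut (so a half turn about z gives the same grasp; the last joint's range is limited). The gripper opens to 92 mm and grips with 3 to 60 N. Pads are 19 mm wide; open, the fingers measure 130 mm over their backs; the gripper's body (75 mm by 190 mm) begins 47 mm behind the grasp point.
Start: joints at [-1.432, 0.342, 1.524, -0, 1.275, -0.146], TCP at [147.529, -503.863, 251.741] pointing down, gripper open.
Joint ranges: [-2.53, 2.53], [-0.77, 2.02], [0.04, 2.7], [-1, 4.14], [0.28, 2.66], [-3.11, 3.11]. Speed limits (rad/s): [2.57, 2.57, 3.14, 3.14, 3.14, 3.14].

### API

Orientations are given as [roll, pitch, yaw] about the fixed x, y, z axes, in that order (R = Rz(yaw) Ry(pitch) Rx(roll)).
In Python, from plant import get_obs, capture, calibration, close_job gives the robot as it stands. The module is installed in compiled form; this text tells all that it offers.
- The arm moves only by the shell command python3 -m jog 'ROWS'. ROWS is JSON, one flat list of numbers, 5 for each row, row after row: the closure, from 0 (fully open) to 1 (shut), then the shift along the tool's x, y, z in mm, then the turn about the tool's z in degrees. In form: [fingers, tx, ty, tz, yaw, fingers, tx, ty, tz, yaw, ...]. A call has 1 to 5 rows; each row shifts and turns the pose as measured when the row begins, along the tool's axes as they then stand; what a row does not reach is not made up. A row lasts 1/10 s, in which the tool goes at most 50 mm and 8.59 degrees, less where a joint would pass 70% of its speed; a pose out of reach is approached as far as the arm can. A call is refused whole if a number of a shift passes 50 or a number of a turn 8.59, either way. A call with a gripper value outside its range is refused whole. The fingers move at their own pace and stop on an object; the grip force is fixed at half the most. Time passes only in rows, so rows that do not move let the fingers close. It gives the time, the measured TCP pose, the force and the opening at its end, in the units of the state.
- get_obs(): the state, without advancing time (a new reading comes with each control period).
- capture(name): name is "scene" or "top" or "wrist"; returns (picture, depth): 420x560x3 uint8, red, green, blue; 420x560 float32, mm along the optical axis (not along the pixel's ray), 0 where there is no reading.
- calibration(name): a dict with "fovy" (degrees; the focal length in pixels is half the picture's height over the tangent of half this angle, whatever the lens; pixels are square), "cx", "cy" (the principal point, pixels), "k1" (the pictures are not rectified: a ray, as slopes to the right and down, at radius r is drawn at 1 + k1 r^2 times it, then the intrinsics apply), "R" (3x3) and "t" (3): a world point X has camera coordinates R X + t. Camera axes: x right, y down, z forward; pixel columns grow to the right and rows downward; lengths in mm; the calibration is good to about 2 mm. A picture is of the moment at which its call begins: read the wrist's pose just before it. calibration takes no time and is no camera call; for the wrist camera it gives the pose at the moment of the call.
- close_job(): hands the job in, once; it reports no verdict.
The state is a dict: "time": time; "joint_positions": joint angles; "dq": joint speeds; "tau": joint torques, N m; "tool_pos": TCP position; "tcp_rot": TCP orientation; "contact_force": force on the tool from outside, world axes, zero at the start; "moment": the same for the moment, N m; "grip_width": finger opening in mm.
Only numpy, scipy, OpenCV 4.12 (cv2) and the standard library are available. Lean on these libraries where they do the work, as an engineer would, in place of code of your own. Each camera call takes 0.05 s, during which the arm holds its last target.

### The job

Put the tweezers away: slide the case's flush, handle-less lid fully open by pressing down on it, lay the tweezers on the floor of the compartment under it (lower them in, do not drop them), and slide the lid fully shut over them. Be gentle with the case and its lid: at no time may the fingers press on them with more than 25 N. Leave the loose timer and marker where they lie.

Things in the scene. Friction and masses are not known exactly. Their poses are not given: they have to be found in the camera images.
- case: instrument case, fixed: steel base plate 200 (x) x 330 (y) x 6 mm; on it, on 4 levelling screws, a grey tub 190 x 270 mm with a plain aluminium lid in its top. Origin: centre of the plate's underside, on the bench; z up. The screws vary: the tub stands up to 6 mm above or below its middle height and slopes up to 0.015 rad along y. This pose does not show that
- lid (a joint): how far the lid is slid open, m: 0 shut (covers the compartment), 0.11 fully open; grows as the lid moves along the case's +y. Plain plate 176 (x) x 128 (y) x 4 mm, no handle; shut, its -y end butts on the end wall, so only friction takes it along. It drags with 4.5 N and stays where left. Sprung: sinks 1 mm per 6 N, hard stop at 6 mm. Press with about 8 to 15 N
- lid_shut (a point): point at bench height under the centre of the shut lid (case frame x 0, y -64.5 mm). The lid's top is 48 mm above the bench at the middle screw setting, 40 to 56 mm in all: feel for it. The long side walls (6 mm thick, outer faces at x +-95 mm) rise 2 mm above the lid's top; the end walls are level with it
- lid_open (a point): point at bench height under the centre of the lid when fully open (case frame x 0, y +45.5 mm), 110 mm along the case's +y from lid_shut. The lid slides over a closed deck there. Screw studs at case x +-75, y +-148 mm end 40 mm above the bench
- compartment (a point): point at bench height under the middle of the opening that the fully open lid leaves (case frame x 0, y -74 mm); the opening is 178 (x) x 110 mm (y). Inside, the compartment spans case x -89 to 89, y -129 to -6 mm; its floor is 32 mm below the lid's top, 16 mm above the bench at the middle setting (9 to 23 mm in all). Lay the tweezers along the case's x
- tweezers: slim grey metal tweezers lying on the bench, 8 (x) x 126 (y) x 11 mm high (z), 20 g; origin at the centre of the underside, long axis y; pinch them across x at the middle
- timer: loose white bench timer, 66 x 66 x 18 mm, bystander; origin at the centre of its underside
- marker_3: loose marker pen with blue cap lying on the bench, 12 (x) x 143 (y) x 14 mm, bystander; origin at the centre of its underside

How it is judged (in metres and radians):
On the way, in this order (a step that is already met when the one before it is completed fails the run):
1. the lid is slid fully open (at least 95 mm of its 110 mm) (value of joint lid above 0.095 m), for 0.2 s.
2. the tweezers lie released in the open compartment (value of joint lid above 0.07 m and x of tweezers in the frame of case between -0.085 and 0.085 m and y of tweezers in the frame of case between -0.129 and -0.006 m and z of tweezers in the frame of case below 0.038 m and contact force between the fingers and tweezers below 0.1 N), for 0.2 s.
At the end, for the whole second after the job is handed in: the lid is shut to within 5 mm and at rest, and the tweezers lie at rest on the floor of the compartment beneath it, released (value of joint lid below 0.005 m and x of tweezers in the frame of case between -0.085 and 0.085 m and y of tweezers in the frame of case between -0.129 and -0.006 m and z of tweezers in the frame of case below 0.038 m and contact force between the fingers and tweezers below 0.1 N and linear speed of tweezers below 0.02 m/s and velocity of joint lid between -0.005 and 0.005 m/s); the robot touches nothing.
It fails at once if the fingers press on the case (lid included) with more than 25 N (contact force between case and the fingers above 25 N).
It fails at once if the tweezers are dropped (moving faster than 0.8 m/s while not held) (linear speed of tweezers above 0.8 m/s and contact force between the fingers and tweezers below 0.05 N).
It fails at once if the timer is moved more than 20 mm (distance of timer from where it was at the start of the episode above 0.02 m).
It fails at once if the marker is moved more than 20 mm (distance of marker_3 from where it was at the start of the episode above 0.02 m).
It also fails if it takes over 72 s, if anything falls off the work surface, if the arm or the gripper's body presses on something with over 40 N, if the wrist force passes 120 N, or if a joint passes its speed limit or range.

## Working session

There is one attempt and no reset: what is moved stays moved. The work goes in short steps, Python scripts to look and compute and a shell command to move; the robot and the scene stay as the last step left them, time stands still between calls to the robot, and variables do not carry over. Pictures are saved under pics/ and viewed, and the job is handed in when it is done.

```bash
mkdir -p pics
python3 - <<'E'
from plant import *
import cv2
o=get_obs();print(o)
for n in ("scene","top","wrist"):
    p,d=capture(n);cv2.imwrite(f"pics/{n}0.png",p[:,:,::-1]);print(n,calibration(n))
    import numpy as np;np.save(f"{n}0_d.npy",d);np.save(f"{n}0_p.npy",p)
print(get_obs()["time"])
E
```

```text
{'time': 0.0, 'joint_positions': array([-1.43199593e+00,  3.42733221e-01,  1.52501504e+00, -5.91640865e-05,
        1.27538688e+00, -1.46011300e-01]), 'dq': array([ 2.97462412e-03, -7.81223161e-04,  8.93615876e-04,  2.33522458e-04,
        9.75366723e-05, -1.68033279e-03]), 'tau': array([ 1.32117730e-03, -4.31239271e+01, -2.44222820e+01,  7.18768453e-02,
        5.58445835e-02, -1.37068182e-04]), 'tool_pos': array([ 147.46101879, -503.48273238,  251.04017178]), 'tcp_rot': array([-3.14005834e+00, -1.68449188e-04,  2.84828835e-01]), 'contact_force': array([-0.30779848,  0.13558586, -0.39153573]), 'moment': array([ 0.01840722,  0.00741139, -0.00184404]), 'grip_width': 91.83323824135852}
scene {'fovy': 50.77772593886599, 'cx': 280.85592209187337, 'cy': 217.54009260909538, 'k1': -0.12598731095521057, 'R': array([[-0.44338145, -0.89611081, -0.01995775],
       [-0.39514902,  0.21540208, -0.89300571],
       [ 0.80453101, -0.38805588, -0.4496026 ]]), 't': array([191.44546284, 269.40457697, 622.06324258])}
top {'fovy': 48.93926622084591, 'cx': 291.14092078033354, 'cy': 207.25788511175924, 'k1': -0.046477019130110236, 'R': array([[-0.01769872, -0.99956138, -0.02374453],
       [-0.99930889,  0.01846067, -0.03226383],
       [ 0.03268802,  0.02315709, -0.9991973 ]]), 't': array([-14.15086443, 516.89003671, 962.81053665])}
wrist {'fovy': 65.88310330769016, 'cx': 278.7336070664263, 'cy': 206.10627207576405, 'k1': 0.013230521813838752, 'R': array([[ 0.28110925, -0.95967484, -0.00133715],
       [-0.92345947, -0.27087963,  0.27174773],
       [-0.26115167, -0.075156  , -0.96236759]]), 't': array([-525.91123393,  -33.65550566,  389.64700797])}
0.15
```

View pics/scene0.png

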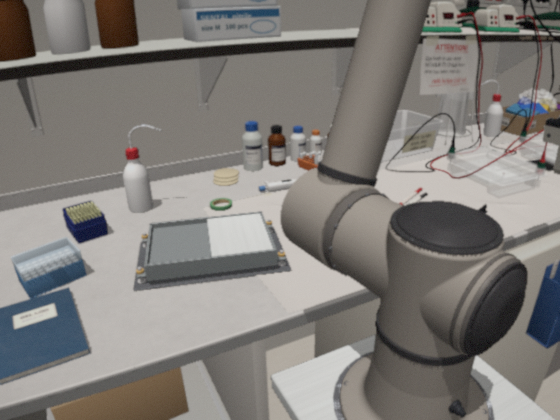

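View pics/top0.png

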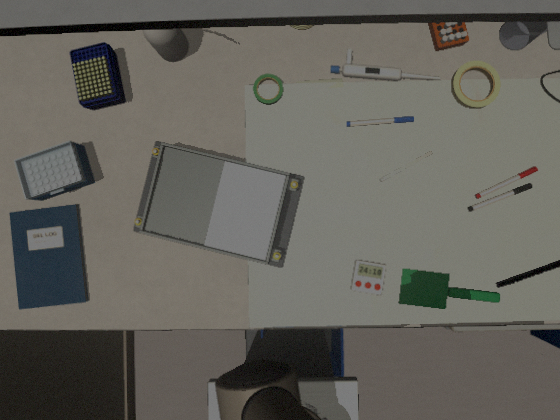

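View pics/wrist0.png

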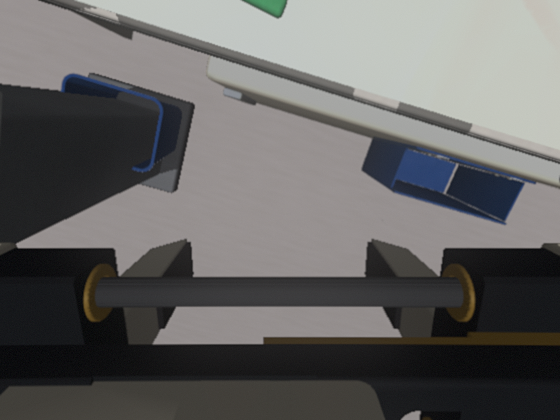

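The scene view shows the case with its bright lid at about (240,237). In the top view the lid is at about (247,210), the tweezers run faintly from (380,180) to (433,152), the timer is at (368,278), and the blue-capped marker at (380,121).

```bash
cat > h.py <<'E'
import numpy as np,cv2
from plant import *
def K(c,H=420):
    f=H/2/np.tan(np.radians(c['fovy']/2)); return np.array([[f,0,c['cx']],[0,f,c['cy']],[0,0,1.]])
def rays(c,uv):
    n=cv2.undistortPoints(np.array(uv,float).reshape(-1,1,2),K(c),np.array([c['k1'],0,0,0.]))[:,0]
    return np.c_[n,np.ones(len(n))]
def onplane(c,uv,z):
    R=np.array(c['R']);t=np.array(c['t']);r=rays(c,uv)@R; C=-R.T@t   # r rows = R^T ray
    return C+r*((z-C[2])/r[:,2])[:,None]
def depthpts(c,d,uv):
    uv=np.array(uv,int); dd=d[uv[:,1],uv[:,0]]
    return (rays(c,uv)*dd[:,None]-np.array(c['t']))@np.array(c['R'])
def proj(c,X):
    return cv2.projectPoints(np.array(X,float).reshape(-1,1,3),cv2.Rodrigues(np.array(c['R']))[0],np.array(c['t']),K(c),np.array([c['k1'],0,0,0.]))[0][:,0]
E
python3 - <<'E'
from h import *
c=calibration("top");d=np.load("top0_d.npy");p=np.load("top0_p.npy")
cv2.imwrite("pics/zc.png",cv2.resize(p[125:285,120:320,::-1],None,fx=4,fy=4,interpolation=cv2.INTER_CUBIC)[:600])
q=p[100:220,330:530,::-1];q=cv2.convertScaleAbs(q,alpha=1.3)
cv2.imwrite("pics/zt.png",cv2.resize(q,None,fx=4,fy=4,interpolation=cv2.INTER_CUBIC))
def reg(x0,x1,y0,y1):
    g=np.array([(u,v) for u in range(x0,x1) for v in range(y0,y1)]);P=depthpts(c,d,g);return P
for r in [(220,270,190,230),(165,205,165,210),(430,480,215,250),(330,345,140,240)]:
    P=reg(*r);A=np.c_[P[:,:2]-P[:,:2].mean(0),np.ones(len(P))];s=np.linalg.lstsq(A,P[:,2],rcond=None)[0];print(P.mean(0),s,np.std(P[:,2]-A@s))
E
```

```text
[512.11798397  68.85845968  57.88180521] [-0.16977845 -0.46819868 57.88180521] 56.48117613378022
[560.66707906 192.42801293  47.12961486] [-0.26506604 -1.07243201 47.12961486] 48.859149536133955
[ 458.24470075 -366.51228031    3.5767928 ] [0.07358693 0.48594756 3.5767928 ] 36.9966730325494
[ 552.43134655 -120.82109171    5.7083885 ] [3.34580612e-03 2.35818616e+00 5.70838850e+00] 50.90960994453748
```

```bash
ls pics
```

```text
scene0.png
top0.png
wrist0.png
zc.png
zt.png
```

View pics/zc.png

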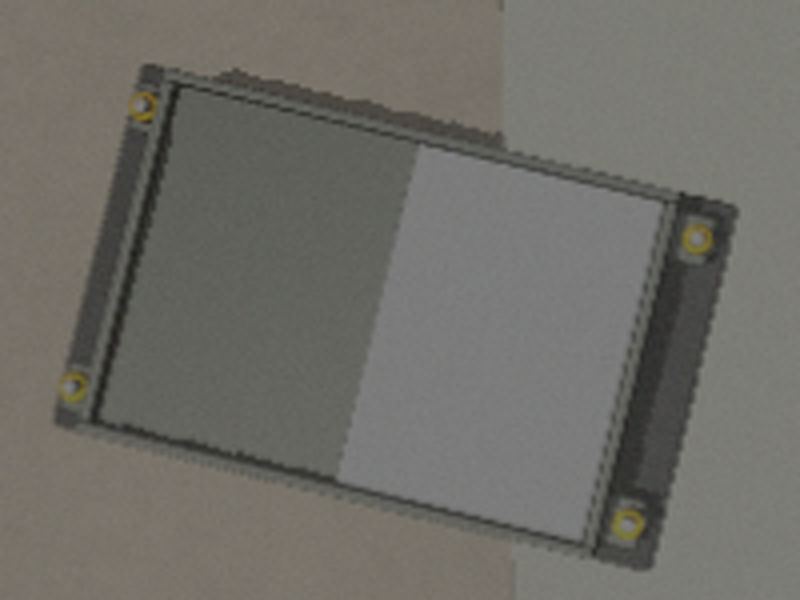

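View pics/zt.png

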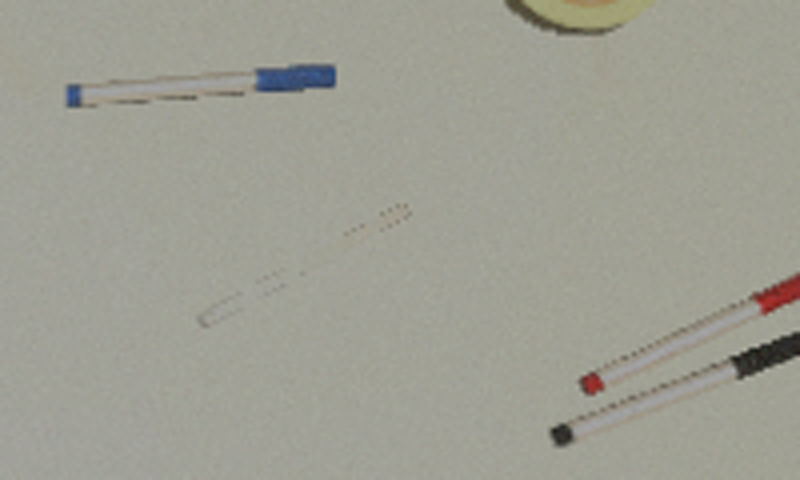

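The case zoom shows four gold studs at zoom pixels (143,105), (72,387), (697,238) and (627,524). The bright shut lid is at the right, so case +y points left. The tweezers run from zoom (203,320) to (408,210).

Run:
```python
from h import *
from scipy.optimize import least_squares
c=calibration("top");d=np.load("top0_d.npy")
z2=lambda a,ox,oy:np.array(a,float)/4-.375+[ox,oy]
st=onplane(c,z2([(143,105),(72,387),(697,238),(627,524)],120,125),40)
print(st)
# case: x?,y: studs left = +y. determine x sign: right-handed
m=np.array([[1,148],[2,148],[1,-148],[2,-148]],float)
yax=(st[0]+st[1]-st[2]-st[3])[:2];yax/=np.linalg.norm(yax);xax=np.array([yax[1],-yax[0]])
cen=st[:,:2].mean(0);print("cen",cen,"x",xax,"y",yax,"yaw",np.arctan2(xax[1],xax[0]))
print((st[:,:2]-cen)@np.c_[xax,yax])
pl=onplane(c,z2([(147,66),(58,426),(735,208),(651,568)],120,125),6)
print("plate",pl[:,:2].mean(0),(pl[:,:2]-pl[:,:2].mean(0))@np.c_[xax,yax])
def reg(x0,x1,y0,y1):
    g=np.array([(u,v) for u in range(x0,x1) for v in range(y0,y1)])
    k=d[g[:,1],g[:,0]]>0;P=depthpts(c,d,g[k]);k=abs(P[:,2]-np.median(P[:,2]))<15;return P[k]
for n,r in [("lid",(220,270,190,230)),("deck",(165,205,165,210)),("bench",(430,480,215,250)),("b",(330,345,140,240)),("b",(280,330,90,130)),("b",(110,130,140,190))]:
    P=reg(*r);q=(P[:,:2]-cen)@np.c_[xax,yax];mm=q.mean(0);A=np.c_[q-mm,np.ones(len(P))];s=np.linalg.lstsq(A,P[:,2],rcond=None)[0];print(n,mm,s,np.std(P[:,2]-A@s),len(P))
for z in (0,5):
    e=onplane(c,z2([(203,320),(408,210)],330,100),z);print("tw",e,e.mean(0),np.linalg.norm(e[0]-e[1]),np.degrees(np.arctan2(*(e[1]-e[0])[1::-1])))
e=onplane(c,z2([(67,96),(336,75)],330,100),7);print("mk",e)
print("timer",onplane(c,[(368,278)],18))
```

```text
[[637.31630366 254.4454102   40.        ]
 [492.25670949 292.59278584  40.        ]
 [562.5772736  -30.64420422  40.        ]
 [417.79406652   7.49749078  40.        ]]
cen [527.48608832 130.97287065] x [ 0.96742729 -0.25314905] y [0.25314905 0.96742729] yaw -0.2559339555371628
[[  74.99579088  147.25411904]
 [ -74.99579088  147.4372323 ]
 [  74.86137965 -147.46946806]
 [ -74.86137965 -147.22188328]]
plate [527.15917859 130.61495759] [[  98.68554797  162.72911316]
 [ -99.58750183  162.0961474 ]
 [  97.80748217 -161.55971357]
 [ -96.90552831 -163.26554699]]
lid [  0.8460245  -63.50764758] [-2.16135415e-04  1.15312913e-03  5.41850312e+01] 1.6437178957174334 1992
deck [16.59376572 68.82854308] [1.24002905e-03 2.01829078e-03 4.34939526e+01] 1.6898238747151897 1793
bench [  59.04709334 -499.35314439] [-0.00472099  0.00508232  1.90283445] 1.9021207490313494 1747
b [  88.15628056 -237.46237264] [-1.32451003e-04  1.54665102e-02  2.45531108e+00] 1.8198469952067895 1495
b [ 238.31625675 -130.45505063] [0.01092298 0.00641346 2.24545559] 2.050755964608981 1993
b [ 31.23012486 230.32378386] [ 6.42494774e-04 -7.88843995e-03  1.07093554e+00] 1.725017808974911 997
tw [[ 571.93359983 -213.57325236    0.        ]
 [ 628.52368206 -324.00490681    0.        ]] [ 600.22864094 -268.78907959    0.        ] 124.08701669505297 -62.86738368250432
tw [[ 571.48835489 -212.71678138    5.        ]
 [ 627.78923371 -322.58407525    5.        ]] [ 599.6387943  -267.65042832    5.        ] 123.45287044124763 -62.867383682504304
mk [[ 691.60716743 -143.59410941    7.        ]
 [ 700.05245627 -286.16190634    7.        ]]
timer [[ 366.84210187 -180.20247214   18.        ]]
```

```bash
cat > g.py <<'E'
# usage: g.py frame x y tipz yawdeg ; frame c (case xy) or w
import sys
from h import *
from scipy.spatial.transform import Rotation as Ro
cen=np.array([527.3,130.8]);th=-0.256
o=get_obs();p=np.array(o['tool_pos']);R=Ro.from_euler('xyz',o['tcp_rot'])
M=np.array([[np.cos(th),-np.sin(th)],[np.sin(th),np.cos(th)]])
print("t",round(o['time'],2),"tip",np.round(p+R.apply([0,0,25]),2),"case",np.round(M.T@((p+R.apply([0,0,25]))[:2]-cen),1),"rpy",np.round(np.degrees(o['tcp_rot']),2),"F",np.round(o['contact_force'],2),"w",round(o['grip_width'],1))
if len(sys.argv)>1:
    f,x,y,z,yaw=sys.argv[1],*map(float,sys.argv[2:6])
    xy=np.array([x,y]);xy=M@xy+cen if f=='c' else xy
    d=np.r_[xy,z]-(p+R.apply([0,0,25]))
    print("world d",np.round(d,1),"tool d",np.round(R.inv().apply(d),1),"turn",np.round((np.degrees(o['tcp_rot'][2])-yaw+180)%360-180,2))
E
python3 -m jog '[1,0,0,0,7.75,1,0,0,0,7.75,1,0,0,0,7.75,1,0,0,0,7.75,1,0,0,0,0]'; python3 g.py c 0 -64.5 120 -14.67
```

```text
time: 0.65
tool_pos: [147.4, -502.7, 249.6]
tcp_rot: [-3.137, 0.002, -0.276]
contact_force: [-0.1, 0.3, 0.5]
grip_width: 56.6
t 0.65 tip [ 147.37 -502.58  224.61] case [-207.2 -708.9] rpy [-1.7974e+02  1.1000e-01 -1.5830e+01] F [-0.09  0.27  0.49] w 56.6
world d [ 363.6  571.  -104.6] tool d [ 194.2 -648.   107.1] turn -1.16
```

```bash
python3 -m jog '[1,20,-44,0,0,1,20,-44,0,0,1,20,-44,0,0,1,20,-44,0,0,1,20,-44,0,0]'; python3 -m jog '[1,10,-46,5,0,1,10,-46,5,0,1,10,-46,5,0,1,10,-46,5,0,1,10,-46,5,0]';python3 g.py c 0 -64.5 120 -14.67
```

```text
time: 1.15
tool_pos: [303.4, -315.8, 248.6]
tcp_rot: [-3.137, 0.003, -0.267]
contact_force: [0.5, -0.2, -0.3]
grip_width: 16.3
time: 1.65
tool_pos: [414.5, -97.6, 224.5]
tcp_rot: [-3.139, -0.001, -0.246]
contact_force: [0.7, -1.4, -0.2]
grip_width: 0.5
t 1.65 tip [414.52 -97.59 199.48] case [ -51.3 -249.5] rpy [-1.7985e+02 -8.0000e-02 -1.4110e+01] F [ 0.66 -1.4  -0.21] w 0.5
world d [ 96.4 166.  -79.5] tool d [  52.9 -184.3   80. ] turn 0.56
```

```bash
python3 -m jog '[1,12,-42,18,0,1,12,-42,18,0,1,12,-42,18,0,1,12,-42,18,0,1,3,-10,6,0.5]';python3 g.py c 0 -64.5 70 -14.67
```

```text
time: 2.15
tool_pos: [510.7, 74.6, 145.0]
tcp_rot: [-3.139, -0.006, -0.229]
contact_force: [0.1, -0.3, -0.6]
grip_width: 0.6
t 2.15 tip [510.82  74.58 119.99] case [ -1.7 -58.6] rpy [-179.85   -0.35  -13.13] F [ 0.13 -0.27 -0.55] w 0.6
world d [  0.1  -6.2 -50. ] tool d [ 1.2  6.1 50. ] turn 1.54
```

```bash
python3 -m jog '[1,1,2,15,1.5,1,0,2,15,0,1,0,2,15,0,1,0,0,4,0,1,0,0,0,0]';python3 g.py c 0 -64.5 60 -14.67
python3 - <<'E'
from h import *
p,d=capture("wrist");cv2.imwrite("pics/w1.png",p[:,:,::-1])
E
```

```text
time: 2.65
tool_pos: [510.3, 69.7, 93.3]
tcp_rot: [-3.14, -0.004, -0.238]
contact_force: [-0.2, -0.0, -0.6]
grip_width: 0.3
t 2.65 tip [510.38  69.69  68.27] case [ -0.9 -63.4] rpy [-179.91   -0.22  -13.61] F [-0.2  -0.02 -0.64] w 0.3
world d [ 0.6 -1.3 -8.3] tool d [0.8 1.1 8.3] turn 1.06
```

View pics/w1.png

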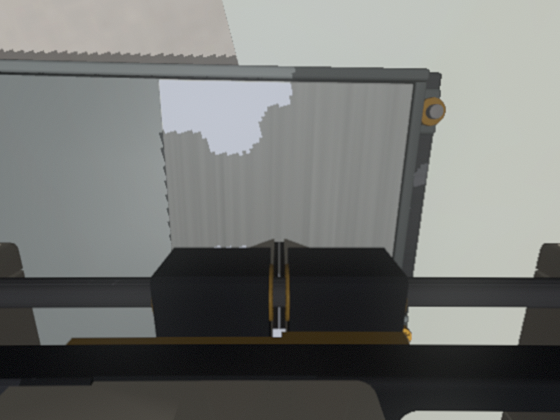

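The wrist view shows the closed fingers (tips at about (280,245)) over the middle of the lid, which spans columns 165 to 410. Next I'll feel for its top.

```bash
python3 -m jog '[1,0,0,5,1,1,0,0,4,0,1,0,0,2,0]';python3 g.py; python3 -m jog '[1,0,0,1,0]';python3 -m jog '[1,0,0,1,0]';python3 -m jog '[1,0,0,1,0]'
```

```text
time: 3.0
tool_pos: [511.7, 69.2, 84.0]
tcp_rot: [-3.139, -0.008, -0.256]
contact_force: [0.0, -0.2, 0.2]
grip_width: 0.2
t 3.0 tip [511.92  69.25  58.96] case [  0.7 -63.4] rpy [-179.85   -0.47  -14.67] F [ 0.01 -0.19  0.24] w 0.2
time: 3.1
tool_pos: [511.7, 69.2, 82.9]
tcp_rot: [-3.139, -0.008, -0.256]
contact_force: [-0.1, -0.2, -0.4]
grip_width: 0.6
time: 3.2
tool_pos: [511.8, 69.2, 82.0]
tcp_rot: [-3.139, -0.009, -0.256]
contact_force: [-0.4, 0.3, -0.8]
grip_width: 0.5
time: 3.3
tool_pos: [511.9, 69.3, 81.0]
tcp_rot: [-3.139, -0.009, -0.256]
contact_force: [0.2, -0.4, 0.4]
grip_width: 0.3
```

```bash
for i in 1; do python3 -m jog '[1,0,0,1,0]'; python3 -m jog '[1,0,0,1,0]'; python3 -m jog '[1,0,0,1,0]'; done
```

```text
time: 3.4
tool_pos: [512.0, 69.3, 80.0]
tcp_rot: [-3.139, -0.009, -0.256]
contact_force: [-1.1, -0.3, 0.3]
grip_width: 0.4
time: 3.5
tool_pos: [512.0, 69.3, 79.0]
tcp_rot: [-3.139, -0.009, -0.256]
contact_force: [0.2, -0.3, -0.0]
grip_width: 0.8
time: 3.6
tool_pos: [512.0, 69.3, 78.0]
tcp_rot: [-3.139, -0.009, -0.255]
contact_force: [-1.7, 0.5, 3.3]
grip_width: 0.3
```

```bash
python3 -m jog '[1,0,0,1,0]'; python3 -m jog '[1,0,0,0.5,0]'; python3 -m jog '[1,0,0,0,0]'
```

```text
time: 3.7
tool_pos: [512.1, 69.3, 77.4]
tcp_rot: [-3.139, -0.009, -0.255]
contact_force: [-2.4, -0.5, 7.0]
grip_width: 0.7
time: 3.8
tool_pos: [512.1, 69.3, 77.3]
tcp_rot: [-3.139, -0.009, -0.255]
contact_force: [-2.6, 0.1, 8.3]
grip_width: 0.6
time: 3.9
tool_pos: [512.1, 69.3, 77.8]
tcp_rot: [-3.139, -0.01, -0.255]
contact_force: [-1.5, -1.2, 4.7]
grip_width: 0.3
```

```bash
python3 -m jog '[1,0,0,1.5,0]'; python3 -m jog '[1,0,0,1.5,0]'; python3 -m jog '[1,0,0,1.5,0]'
```

```text
time: 4.0
tool_pos: [512.1, 69.3, 76.9]
tcp_rot: [-3.139, -0.01, -0.255]
contact_force: [-2.7, -0.5, 9.8]
grip_width: 0.5
time: 4.1
tool_pos: [512.1, 69.3, 76.3]
tcp_rot: [-3.139, -0.01, -0.255]
contact_force: [-3.6, 0.0, 13.4]
grip_width: 0.2
time: 4.2
tool_pos: [512.1, 69.3, 75.9]
tcp_rot: [-3.139, -0.011, -0.255]
contact_force: [-5.2, -0.2, 15.1]
grip_width: 0.4
```

```bash
python3 -m jog '[1,0,-3,1,0]'; python3 -m jog '[1,0,-5,1,0]';  python3 -m jog '[1,0,-6,1,0]'; python3 g.py
```

```text
time: 4.3
tool_pos: [512.7, 71.6, 76.1]
tcp_rot: [-3.14, -0.011, -0.255]
contact_force: [-6.6, -2.9, 14.1]
grip_width: 0.6
time: 4.4
tool_pos: [513.8, 75.8, 76.3]
tcp_rot: [-3.141, -0.012, -0.255]
contact_force: [-4.2, -2.9, 13.1]
grip_width: -0.2
time: 4.5
tool_pos: [515.2, 81.0, 76.5]
tcp_rot: [3.141, -0.012, -0.255]
contact_force: [-4.3, -3.8, 11.9]
grip_width: 0.5
t 4.5 tip [515.44  80.97  51.49] case [  1.1 -51.2] rpy [179.99  -0.68 -14.58] F [-4.35 -3.84 11.89] w 0.5
```

```bash
python3 -m jog '[1,0,-6,1.2,0]'; python3 -m jog '[1,0,-6,1.2,0]';  python3 -m jog '[1,0,-6,1.2,0]'; python3 g.py;  python3 - <<'E'
from h import *
p,d=capture("top");cv2.imwrite("pics/t1.png",cv2.resize(p[100:300,100:340,::-1],None,fx=3,fy=3))
E
```

```text
time: 4.6
tool_pos: [516.5, 86.4, 76.4]
tcp_rot: [3.14, -0.012, -0.254]
contact_force: [-4.4, -3.6, 12.6]
grip_width: -0.0
time: 4.7
tool_pos: [517.9, 91.7, 76.3]
tcp_rot: [3.139, -0.012, -0.254]
contact_force: [-5.5, -4.3, 13.2]
grip_width: 0.2
time: 4.8
tool_pos: [519.3, 97.1, 76.3]
tcp_rot: [3.138, -0.013, -0.254]
contact_force: [-4.4, -3.7, 13.5]
grip_width: 0.3
t 4.8 tip [519.57  96.93  51.28] case [  1.1 -34.7] rpy [179.81  -0.73 -14.54] F [-4.4  -3.65 13.48] w 0.3
```

View pics/t1.png

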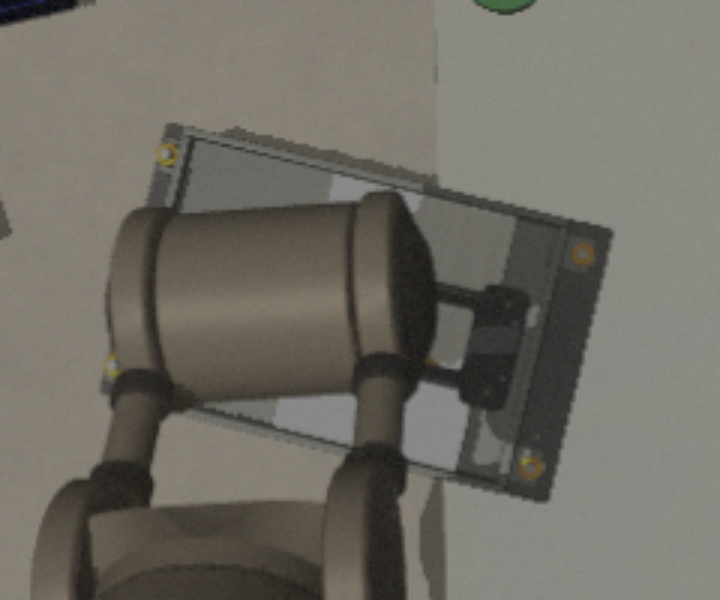

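The lid is following: a dark gap has opened at its right edge, around column 510. I'll keep sliding.

```bash
python3 -m jog '[1,0,-7,1.2,0,1,0,-7,1.2,0]'; python3 -m jog '[1,0,-7,1.2,0,1,0,-7,1.2,0]';  python3 -m jog '[1,0,-7,1.2,0,1,0,-7,1.2,0]'; python3 g.py
```

```text
time: 5.05
tool_pos: [522.7, 110.2, 76.3]
tcp_rot: [3.136, -0.014, -0.253]
contact_force: [-4.4, -3.2, 13.5]
grip_width: 0.8
time: 5.25
tool_pos: [526.0, 122.9, 76.3]
tcp_rot: [3.134, -0.014, -0.253]
contact_force: [-5.0, -4.7, 12.2]
grip_width: 0.5
time: 5.45
tool_pos: [529.3, 135.7, 76.3]
tcp_rot: [3.132, -0.015, -0.252]
contact_force: [-4.7, -4.0, 12.8]
grip_width: 0.2
t 5.45 tip [529.61 135.39  51.31] case [1.1 5. ] rpy [179.47  -0.85 -14.45] F [-4.75 -3.96 12.83] w 0.2
```

```bash
python3 -m jog '[1,0,-7,1.2,0,1,0,-7,1.2,0]'; python3 -m jog '[1,0,-7,1.2,0,1,0,-7,1.2,0]';  python3 -m jog '[1,0,-6,1.2,0,1,0,-5,1.2,0]'; python3 g.py
```

```text
time: 5.65
tool_pos: [532.6, 148.5, 76.3]
tcp_rot: [3.13, -0.016, -0.252]
contact_force: [-3.9, -4.0, 12.9]
grip_width: 0.6
time: 5.85
tool_pos: [536.0, 161.3, 76.4]
tcp_rot: [3.128, -0.016, -0.251]
contact_force: [-5.1, -4.2, 13.4]
grip_width: 0.2
time: 6.05
tool_pos: [538.6, 171.3, 76.4]
tcp_rot: [3.126, -0.017, -0.251]
contact_force: [-3.7, -4.8, 12.7]
grip_width: 0.3
t 6.05 tip [538.88 170.85  51.39] case [ 1.1 41.7] rpy [179.13  -0.98 -14.35] F [-3.66 -4.81 12.68] w 0.3
```

```bash
python3 -m jog '[1,0,-3,1.2,0]'; python3 -m jog '[1,0,-3,1.1,0]';  python3 -m jog '[1,0,-3,1.1,0]';python3 g.py
```

```text
time: 6.15
tool_pos: [539.2, 174.0, 76.4]
tcp_rot: [3.126, -0.018, -0.25]
contact_force: [-4.7, -3.3, 12.3]
grip_width: 0.3
time: 6.25
tool_pos: [539.9, 176.5, 76.5]
tcp_rot: [3.125, -0.018, -0.25]
contact_force: [-4.0, -4.2, 11.7]
grip_width: 0.2
time: 6.35
tool_pos: [540.7, 178.5, 76.6]
tcp_rot: [3.123, -0.019, -0.249]
contact_force: [-2.3, -7.4, 11.6]
grip_width: 0.2
t 6.35 tip [541.08 177.92  51.62] case [ 1.4 49.1] rpy [178.93  -1.08 -14.27] F [-2.31 -7.35 11.57] w 0.2
```

The lateral force rose to 7 N, so the lid is at its stop. I'll lift off and check.

```bash
python3 -m jog '[1,0,0,-3,0,1,0,0,-20,0,1,0,0,-40,0,1,0,0,-40,0,1,0,0,-10,0]'; python3 g.py w 600 -268 60 -62.87;  python3 - <<'E'
from h import *
p,d=capture("top");cv2.imwrite("pics/t2.png",cv2.resize(p[100:300,100:340,::-1],None,fx=3,fy=3))
E
```

```text
time: 6.85
tool_pos: [538.0, 180.7, 191.1]
tcp_rot: [3.12, -0.014, -0.249]
contact_force: [0.2, 0.8, -0.2]
grip_width: 0.4
t 6.85 tip [538.22 180.12 166.09] case [-1.9 50.5] rpy [178.79  -0.79 -14.27] F [ 0.18  0.77 -0.22] w 0.4
world d [  61.8 -448.1 -106.1] tool d [168.9 416.7 117.3] turn 48.6
```

View pics/t2.png

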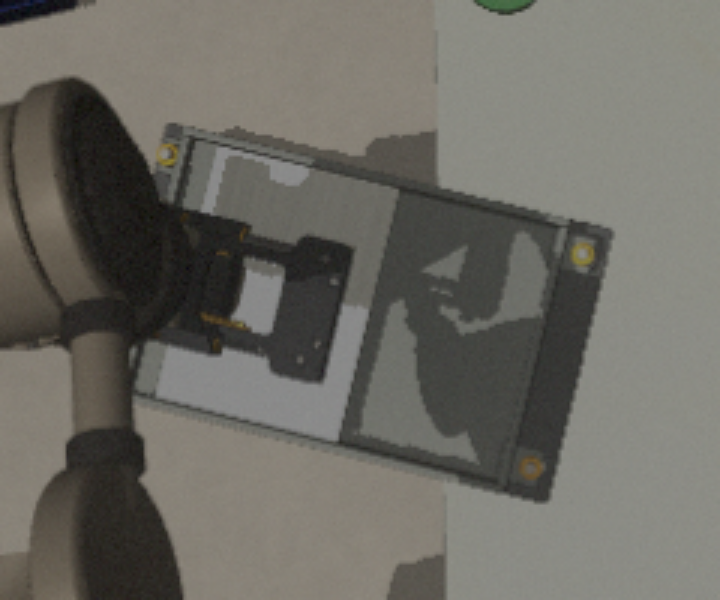

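The lid is fully open: its edge is near column 390 and the compartment spans about 390 to 560. Next, the tweezers.

```bash
python3 -m jog '[0.5,17,42,0,0,0.5,17,42,0,0,0.5,17,42,0,0,0.5,17,42,0,0,0.5,17,42,0,0]';python3 -m jog '[0.5,17,42,0,0,0.5,17,42,0,0,0.5,17,42,0,0,0.5,17,42,0,0,0.5,17,42,0,0]'; python3 -m jog '[0.5,0,0,0,8.1,0.5,0,0,0,8.1,0.5,0,0,0,8.1,0.5,0,0,0,8.1,0.5,0,0,0,8.1]'; python3 g.py w 600 -268 100 -62.87
```

```text
time: 7.4
tool_pos: [567.4, -44.2, 190.8]
tcp_rot: [3.122, -0.007, -0.238]
contact_force: [0.8, 0.7, 0.6]
grip_width: 35.7
time: 7.9
tool_pos: [597.6, -276.7, 186.1]
tcp_rot: [3.125, 0.005, -0.238]
contact_force: [1.5, 0.0, -0.6]
grip_width: 45.9
time: 8.4
tool_pos: [593.7, -284.8, 173.9]
tcp_rot: [3.119, 0.004, -0.98]
contact_force: [0.2, 0.6, 0.1]
grip_width: 45.9
t 8.4 tip [ 593.23 -285.    148.92] case [ 169.1 -385.6] rpy [178.73   0.22 -56.14] F [0.23 0.55 0.08] w 45.9
world d [  6.8  17.  -48.9] tool d [-10.2 -16.2  48.6] turn 6.73
```

```bash
python3 -m jog '[0.5,-5,-8,10,6.7,0.5,-4,-7,10,0,0.5,0,0,10,0,0.5,0,0,0,0]'; python3 g.py w 600 -268 100 -62.87;  python3 - <<'E'
from h import *
c=calibration("wrist");p,d=capture("wrist");np.savez("w2.npz",p=p,d=d,R=c['R'],t=c['t']);cv2.imwrite("pics/w2.png",p[:,:,::-1])
E
```

```text
time: 8.8
tool_pos: [599.6, -268.5, 135.7]
tcp_rot: [3.114, 0.008, -1.099]
contact_force: [-1.0, -0.2, -0.3]
grip_width: 46.2
t 8.8 tip [ 598.92 -268.58  110.7 ] case [ 170.4 -368.2] rpy [178.45   0.48 -62.96] F [-0.98 -0.23 -0.31] w 46.2
world d [  1.1   0.6 -10.7] tool d [ 0.1 -1.5 10.7] turn -0.09
```

View pics/w2.png

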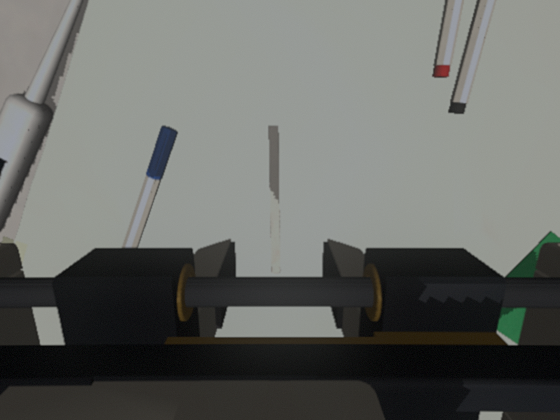

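The wrist view shows the tweezers between the fingers, far end at (273,126), running down to (276,270) with no visible tilt against the jaws. I'll check that end against the top view.

Run:
```python
from h import *
w=np.load("w2.npz");c=dict(calibration("wrist"));c['R']=w['R'];c['t']=w['t']
print(onplane(c,[(273,126),(275.5,260)],5.5))
a=onplane(c,[(273,126),(275.5,260)],5.5);e=a[1]-a[0];print(np.degrees(np.arctan2(e[1],e[0])))
t=calibration("top"); 
# two-view triangulation of that far end: top ends
Z=np.array([330+408/4-.375,100+210/4-.375])
def P(c): return np.c_[c['R'],c['t']]
X=cv2.triangulatePoints(P(t),P(c),rays(t,[Z])[:,:2].T,rays(c,[(273,126)])[:,:2].T);print((X[:3]/X[3]).T)
x=a[0]+ -63*e/np.linalg.norm(e)*-1;print("centre est",x)
g=np.array([(u,v) for u in range(300,420) for v in range(120,230)]);D=w['d'];k=D[g[:,1],g[:,0]]>0
print("bench z",np.median(depthpts(c,D,g[k])[:,2]))
```

```text
[[ 630.06255027 -325.8765323     5.5       ]
 [ 576.26015516 -224.17177559    5.5       ]]
117.8790951098442
[[ 629.57032652 -325.6015603    -5.9453679 ]]
centre est [ 600.60328828 -270.18854542    5.5       ]
bench z 0.9304235935478449
```

```bash
python3 -m jog '[0.6,0,0,25,0,0.6,0,0,25,0,0.6,0,0,25,0,0.6,0,0,12,0,0.6,0,0,0,0]'; python3 g.py w 600.2 -269 2.5 -62.6
```

```text
time: 9.35
tool_pos: [599.3, -271.5, 49.6]
tcp_rot: [3.118, 0.002, -1.093]
contact_force: [-0.2, -0.7, -0.0]
grip_width: 37.3
t 9.35 tip [ 598.8  -271.75   24.56] case [ 171.1 -371.3] rpy [ 1.7867e+02  1.0000e-01 -6.2600e+01] F [-0.16 -0.69 -0.02] w 37.3
world d [  1.4   2.8 -22.1] tool d [-1.8 -3.  22. ] turn -0.0
```

```bash
python3 -m jog '[0.6,-2,-3,10,0,0.6,0,0,8,0,0.6,0,0,2,0,0.6,0,0,0,0]'; python3 g.py w 600.2 -269 2.5 -62.6
```

```text
time: 9.75
tool_pos: [602.6, -269.4, 31.3]
tcp_rot: [3.121, -0.003, -1.092]
contact_force: [1.5, 0.3, 0.4]
grip_width: 36.6
t 9.75 tip [ 602.2  -269.72    6.28] case [ 173.9 -368.5] rpy [ 1.7884e+02 -1.7000e-01 -6.2540e+01] F [1.53 0.28 0.41] w 36.6
world d [-2.   0.7 -3.8] tool d [-1.6  1.4  3.8] turn 0.06
```

```bash
python3 -m jog '[0.6,-1.5,1.4,2.2,0,0.6,0,0,1.3,0,0.6,0,0,0,0]'; python3 g.py w 600.2 -269 2.5 -62.6; python3 -m jog '[1,0,0,0,0,1,0,0,0,0,1,0,0,0,0,1,0,0,0,0,1,0,0,0,0]'; python3 g.py
```

```text
time: 10.05
tool_pos: [601.1, -269.1, 28.8]
tcp_rot: [3.122, -0.005, -1.091]
contact_force: [-0.2, 0.1, 0.2]
grip_width: 36.8
t 10.05 tip [ 600.7  -269.38    3.82] case [ 172.3 -368.6] rpy [178.9   -0.27 -62.53] F [-0.25  0.08  0.16] w 36.8
world d [-0.5  0.4 -1.3] tool d [-0.6  0.2  1.3] turn 0.07
time: 10.55
tool_pos: [601.4, -269.3, 29.5]
tcp_rot: [3.123, -0.006, -1.091]
contact_force: [-0.2, -0.2, -1.1]
grip_width: 6.5
t 10.55 tip [ 601.04 -269.61    4.48] case [ 172.7 -368.7] rpy [178.94  -0.33 -62.53] F [-0.18 -0.23 -1.09] w 6.5
```

```bash
python3 -m jog '[1,0,0,0,0,1,0,0,0,0]'; python3 -m jog '[1,0,0,-10,0,1,0,0,-20,0,1,0,0,-40,0,1,0,0,-40,0,1,0,0,-20,0]'; python3 g.py c 0 -74 120 -14.67;  python3 - <<'E'
from h import *
p,d=capture("wrist");cv2.imwrite("pics/w3.png",p[:,:,::-1])
E
```

```text
time: 10.75
tool_pos: [601.4, -269.2, 29.5]
tcp_rot: [3.123, -0.006, -1.091]
contact_force: [-0.8, -0.0, -0.7]
grip_width: 6.3
time: 11.25
tool_pos: [601.4, -266.5, 161.8]
tcp_rot: [3.118, 0.002, -1.092]
contact_force: [0.3, 0.6, 0.7]
grip_width: 6.7
t 11.25 tip [ 600.89 -266.72  136.83] case [ 171.8 -365.9] rpy [ 1.7867e+02  9.0000e-02 -6.2540e+01] F [0.31 0.58 0.75] w 6.7
world d [-92.3 325.9 -16.8] tool d [-331.8  -68.7   15.8] turn -47.87
```

View pics/w3.png

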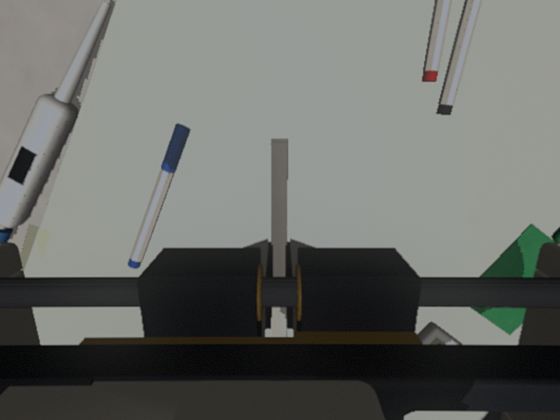

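The tweezers are held centrally: they sit at columns 272 to 288, end at row 140, and point straight ahead. Now to carry them over.

```bash
python3 -m jog '[1,-25,-5,0,0,1,-47,-10,0,0,1,-47,-10,0,0,1,-47,-10,0,0,1,-47,-10,0,0]'; python3 -m jog '[1,-47,-10,0,0,1,-40,-8,0,0,1,0,0,0,-8.2,1,0,0,0,-8.2,1,0,0,0,-8.2]'; python3 -m jog '[1,0,0,0,-8.2,1,0,0,0,-8.2,1,0,0,0,-5,1,0,0,0,0]'; python3 g.py c 0 -74 100 -14.67
```

```text
time: 11.8
tool_pos: [544.3, -57.8, 165.5]
tcp_rot: [3.126, -0.011, -1.101]
contact_force: [0.8, 1.0, -0.3]
grip_width: 6.6
time: 12.3
tool_pos: [516.0, 38.4, 165.5]
tcp_rot: [3.124, -0.002, -0.653]
contact_force: [-0.4, -0.2, 0.5]
grip_width: 6.2
time: 12.7
tool_pos: [515.3, 39.2, 166.2]
tcp_rot: [3.125, 0.004, -0.26]
contact_force: [0.6, 0.6, -0.2]
grip_width: 6.4
t 12.7 tip [515.13  38.83 141.17] case [ 11.5 -92.1] rpy [179.03   0.23 -14.89] F [ 0.56  0.61 -0.2 ] w 6.4
world d [ -6.6  20.4 -41.2] tool d [-11.4 -18.7  40.9] turn -0.22
```

```bash
python3 -m jog '[1,-6,-9,15,-0.2,1,-5,-9,15,0,1,0,0,12,0,1,0,0,10,0,1,0,0,0,0]'; python3 g.py c 0 -74 60 -14.67;  python3 - <<'E'
from h import *
p,d=capture("wrist");cv2.imwrite("pics/w4.png",p[:,:,::-1])
p,d=capture("scene");cv2.imwrite("pics/s4.png",cv2.resize(p[180:300,110:310,::-1],None,fx=4,fy=4))
E
```

```text
time: 13.2
tool_pos: [509.1, 59.0, 113.2]
tcp_rot: [3.125, 0.001, -0.269]
contact_force: [0.5, -0.8, -0.4]
grip_width: 6.5
t 13.2 tip [509.    58.6   88.24] case [  0.6 -74.5] rpy [ 1.7905e+02  6.0000e-02 -1.5420e+01] F [ 0.52 -0.81 -0.44] w 6.5
world d [ -0.4   0.6 -28.2] tool d [-0.6 -0.9 28.2] turn -0.75
```

View pics/w4.png

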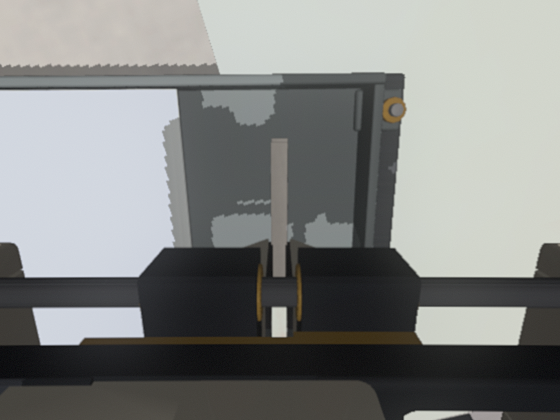

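View pics/s4.png

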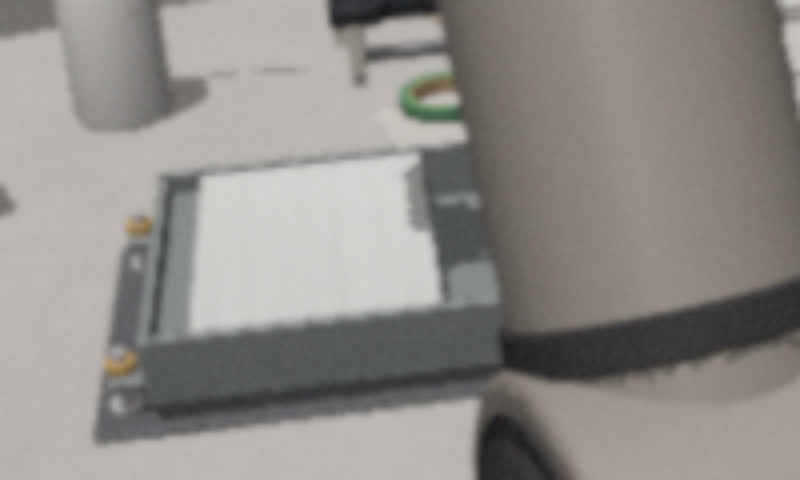

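The wrist view shows the tweezers (columns 272 to 288, end at row 140) over the open compartment, between the lid edge at column 180 and the end wall at column 360. Lowering them in.

```bash
python3 -m jog '[1,0,0,15,-0.7,1,0,0,15,0,1,0,0,12,0,1,0,0,8,0,1,0,0,0,0]'; python3 g.py c 0 -74 26 -14.67
```

```text
time: 13.8
tool_pos: [513.1, 57.3, 66.1]
tcp_rot: [3.127, -0.009, -0.259]
contact_force: [0.1, -0.2, -0.4]
grip_width: 6.6
t 13.8 tip [513.17  56.91  41.12] case [  5.  -75.1] rpy [179.18  -0.49 -14.85] F [ 0.08 -0.19 -0.36] w 6.6
world d [ -4.6   2.3 -15.1] tool d [-5.2 -1.3 15.1] turn -0.18
```

```bash
python3 -m jog '[1,-2,-1,5,0,1,-2,0,4,0,1,0,0,2,0,1,0,0,0,0]'; python3 -m jog '[1,0,0,1,0]'; python3 -m jog '[1,0,0,1,0]';python3 -m jog '[1,0,0,1,0]';python3 g.py c 0 -74 26 -14.67
```

```text
time: 14.2
tool_pos: [510.0, 59.3, 55.4]
tcp_rot: [3.128, -0.011, -0.259]
contact_force: [0.5, 0.4, -0.2]
grip_width: 6.2
time: 14.3
tool_pos: [510.2, 59.3, 54.6]
tcp_rot: [3.128, -0.011, -0.259]
contact_force: [-0.2, 0.1, -0.7]
grip_width: 6.7
time: 14.4
tool_pos: [510.3, 59.3, 53.7]
tcp_rot: [3.128, -0.012, -0.259]
contact_force: [-0.7, -0.1, -0.0]
grip_width: 6.3
time: 14.5
tool_pos: [510.5, 59.3, 52.7]
tcp_rot: [3.128, -0.012, -0.259]
contact_force: [0.6, 0.3, 0.1]
grip_width: 6.1
t 14.5 tip [510.69  58.87  27.75] case [  2.1 -73.8] rpy [179.23  -0.68 -14.86] F [0.63 0.26 0.07] w 6.1
world d [-2.1  0.3 -1.7] tool d [-2.2  0.2  1.7] turn -0.19
```

```bash
python3 -m jog '[1,0,0,0.8,0]'; python3 -m jog '[1,0,0,0.8,0]';python3 -m jog '[1,0,0,0.8,0]'; python3 -m jog '[1,0,0,0.8,0]'
```

```text
time: 14.6
tool_pos: [510.6, 59.3, 51.9]
tcp_rot: [3.128, -0.012, -0.259]
contact_force: [-0.3, 0.1, -0.4]
grip_width: 6.3
time: 14.7
tool_pos: [510.6, 59.2, 51.1]
tcp_rot: [3.128, -0.012, -0.259]
contact_force: [-1.1, 0.3, -0.1]
grip_width: 6.3
time: 14.8
tool_pos: [510.7, 59.1, 50.6]
tcp_rot: [3.128, -0.012, -0.259]
contact_force: [-2.3, -1.2, 8.7]
grip_width: 5.9
time: 14.9
tool_pos: [510.7, 58.9, 50.4]
tcp_rot: [3.128, -0.013, -0.259]
contact_force: [-3.5, -0.6, 11.6]
grip_width: 6.4
```

Contact at tip z about 25.5, as predicted. Releasing now with a partial opening.

```bash
python3 -m jog '[1,0,0,-0.3,0,1,0,0,0,0]'; python3 -m jog '[0.75,0,0,0,0,0.75,0,0,0,0,0.75,0,0,0,0,0.75,0,0,0,0]'; python3 g.py
```

```text
time: 15.1
tool_pos: [510.8, 59.0, 51.1]
tcp_rot: [3.128, -0.013, -0.259]
contact_force: [-0.5, -0.3, 0.4]
grip_width: 6.6
time: 15.5
tool_pos: [510.8, 59.0, 50.7]
tcp_rot: [3.128, -0.013, -0.259]
contact_force: [0.1, -0.9, 0.9]
grip_width: 23.0
t 15.5 tip [511.    58.57  25.75] case [  2.5 -74. ] rpy [179.22  -0.74 -14.85] F [ 0.14 -0.94  0.88] w 23.0
```

```bash
python3 -m jog '[0.75,0,0,-8,0,0.75,0,0,-20,0,0.75,0,0,-30,0,0.75,0,0,-30,0,0.75,0,0,-5,0]'; python3 g.py c 0 45.5 70 -14.67;  python3 - <<'E'
from h import *
p,d=capture("wrist");cv2.imwrite("pics/w5.png",p[:,:,::-1])
p,d=capture("top");cv2.imwrite("pics/t5.png",cv2.resize(p[100:300,100:340,::-1],None,fx=3,fy=3))
E
```

```text
time: 16.0
tool_pos: [509.1, 60.6, 147.3]
tcp_rot: [3.127, -0.009, -0.259]
contact_force: [0.3, -0.8, 0.2]
grip_width: 22.6
t 16.0 tip [509.24  60.15 122.29] case [  0.4 -72.9] rpy [179.18  -0.54 -14.86] F [ 0.26 -0.84  0.24] w 22.6
world d [ 29.6 114.7 -52.3] tool d [  -1.3 -119.2   50.6] turn -0.19
```

View pics/w5.png

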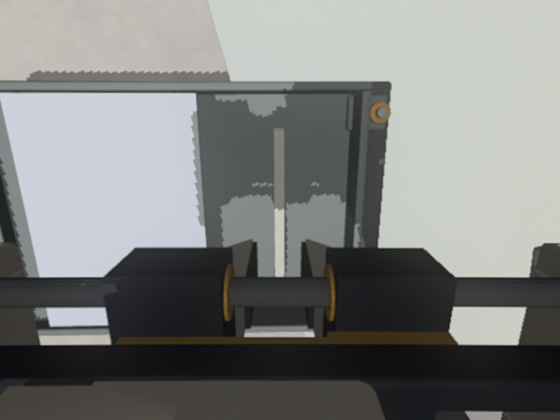

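View pics/t5.png

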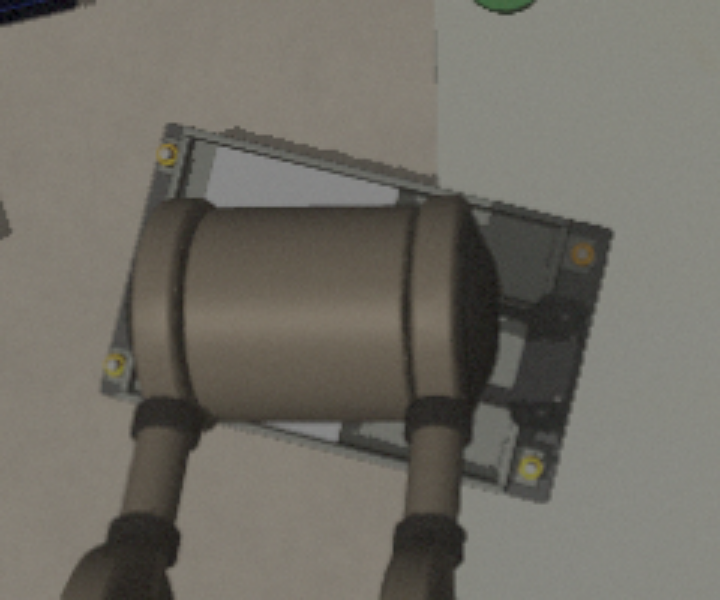

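The wrist view shows the tweezers lying on the compartment floor (columns 273 to 285, from row 128 down) clear of the fingers, with the lid still open. Now to shut it.

```bash
python3 -m jog '[1,0,-40,0,-0.2,1,0,-40,0,0,1,0,-35,0,0,1,0,-4,10,0,1,0,0,10,0]'; python3 -m jog '[1,0,0,14,0,1,0,0,10,0,1,0,0,3,0,1,0,0,0,0]';python3 g.py c 0 45.5 54 -14.67
```

```text
time: 16.6
tool_pos: [536.9, 177.4, 117.2]
tcp_rot: [3.123, 0.0, -0.259]
contact_force: [-0.4, -0.9, 0.3]
grip_width: 0.6
time: 17.0
tool_pos: [532.9, 173.1, 83.3]
tcp_rot: [3.118, 0.01, -0.261]
contact_force: [0.0, -0.1, 0.8]
grip_width: -0.0
t 17.0 tip [532.55 172.55  58.29] case [-5.5 41.7] rpy [178.63   0.56 -14.96] F [ 0.04 -0.12  0.85] w -0.0
world d [ 6.3  2.3 -4.3] tool d [ 5.5 -3.9  4.1] turn -0.29
```

```bash
python3 -m jog '[1,5,-3,0.5,0,1,0,0,1,0]'; python3 -m jog '[1,0,0,1,0]';python3 -m jog '[1,0,0,1,0]';python3 -m jog '[1,0,0,1,0]';python3 g.py
```

```text
time: 17.2
tool_pos: [539.4, 173.9, 82.2]
tcp_rot: [3.118, 0.009, -0.262]
contact_force: [0.4, 0.6, 0.9]
grip_width: 0.6
time: 17.3
tool_pos: [539.8, 173.8, 81.6]
tcp_rot: [3.118, 0.008, -0.262]
contact_force: [-0.6, -0.2, 0.2]
grip_width: 0.6
time: 17.4
tool_pos: [540.2, 173.8, 80.9]
tcp_rot: [3.119, 0.007, -0.263]
contact_force: [-1.1, 0.2, 0.4]
grip_width: 0.6
time: 17.5
tool_pos: [540.3, 173.8, 80.1]
tcp_rot: [3.119, 0.007, -0.262]
contact_force: [0.3, 0.4, 0.0]
grip_width: 0.2
t 17.5 tip [540.   173.33  55.13] case [ 1.5 44.4] rpy [178.71   0.38 -15.04] F [0.33 0.45 0.03] w 0.2
```

```bash
python3 -m jog '[1,0,0,1,0]'; python3 -m jog '[1,0,0,1,0]';python3 -m jog '[1,0,0,1,0]';python3 -m jog '[1,0,0,1.2,0]'
```

```text
time: 17.6
tool_pos: [540.3, 173.9, 79.2]
tcp_rot: [3.119, 0.006, -0.262]
contact_force: [0.2, 0.8, -0.2]
grip_width: 0.5
time: 17.7
tool_pos: [540.3, 173.9, 78.3]
tcp_rot: [3.119, 0.006, -0.262]
contact_force: [0.3, 0.2, 1.0]
grip_width: 0.6
time: 17.8
tool_pos: [540.4, 173.9, 77.6]
tcp_rot: [3.119, 0.006, -0.262]
contact_force: [-2.4, -0.5, 5.6]
grip_width: 0.1
time: 17.9
tool_pos: [540.3, 173.9, 76.9]
tcp_rot: [3.119, 0.005, -0.262]
contact_force: [-2.2, -1.0, 8.5]
grip_width: 0.4
```

```bash
python3 -m jog '[1,0,0,1.4,0]'; python3 -m jog '[1,0,0,1.4,0]';python3 -m jog '[1,0,3,1.2,0]'; python3 -m jog '[1,0,5,1.2,0]'; python3 -m jog '[1,0,6,1.2,0]';python3 g.py
```

```text
time: 18.0
tool_pos: [540.4, 173.9, 76.5]
tcp_rot: [3.12, 0.005, -0.262]
contact_force: [-3.9, -1.0, 11.3]
grip_width: 0.6
time: 18.1
tool_pos: [540.4, 173.9, 76.2]
tcp_rot: [3.12, 0.004, -0.262]
contact_force: [-4.8, -2.1, 11.9]
grip_width: 0.4
time: 18.2
tool_pos: [540.0, 172.2, 76.5]
tcp_rot: [3.122, 0.003, -0.262]
contact_force: [-2.8, 5.4, 11.1]
grip_width: 0.4
time: 18.3
tool_pos: [539.0, 168.8, 76.8]
tcp_rot: [3.125, 0.002, -0.262]
contact_force: [-2.8, 5.6, 9.4]
grip_width: 0.5
time: 18.4
tool_pos: [537.8, 164.4, 77.0]
tcp_rot: [3.128, 0.0, -0.262]
contact_force: [-2.2, 6.1, 8.9]
grip_width: 0.7
t 18.4 tip [537.72 164.04  52.  ] case [ 1.7 34.8] rpy [ 1.7922e+02  2.0000e-02 -1.5000e+01] F [-2.25  6.06  8.91] w 0.7
```

```bash
python3 -m jog '[1,0,5,1.9,0]'; python3 -m jog '[1,0,5,1.9,0]';python3 -m jog '[1,0,6,1.7,0]'; python3 -m jog '[1,0,6,1.7,0]'; python3 g.py
python3 - <<'E'
from h import *
p,d=capture("wrist");cv2.imwrite("pics/w6.png",p[:,:,::-1])
p,d=capture("top");cv2.imwrite("pics/t6.png",cv2.resize(p[100:300,100:340,::-1],None,fx=3,fy=3))
E
```

```text
time: 18.5
tool_pos: [536.8, 160.8, 76.5]
tcp_rot: [3.131, -0.001, -0.262]
contact_force: [-2.6, 5.7, 10.6]
grip_width: 0.4
time: 18.6
tool_pos: [535.9, 157.2, 76.2]
tcp_rot: [3.134, -0.002, -0.262]
contact_force: [-3.0, 5.9, 12.3]
grip_width: 0.1
time: 18.7
tool_pos: [534.7, 152.9, 76.1]
tcp_rot: [3.137, -0.004, -0.262]
contact_force: [-3.4, 5.5, 12.8]
grip_width: 0.8
time: 18.8
tool_pos: [533.5, 148.4, 76.1]
tcp_rot: [3.139, -0.005, -0.262]
contact_force: [-3.7, 5.4, 12.9]
grip_width: 0.5
t 18.8 tip [533.63 148.32  51.12] case [ 1.7 18.5] rpy [179.88  -0.31 -15.02] F [-3.66  5.43 12.87] w 0.5
```

View pics/t6.png

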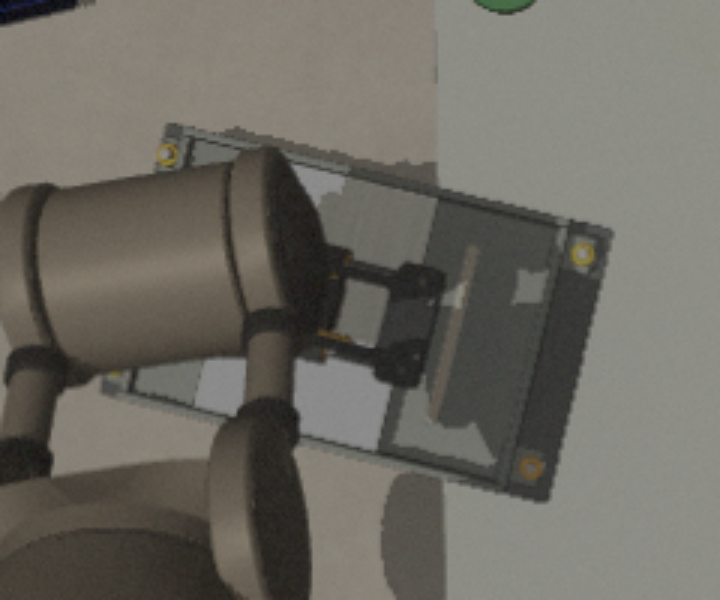

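View pics/w6.png

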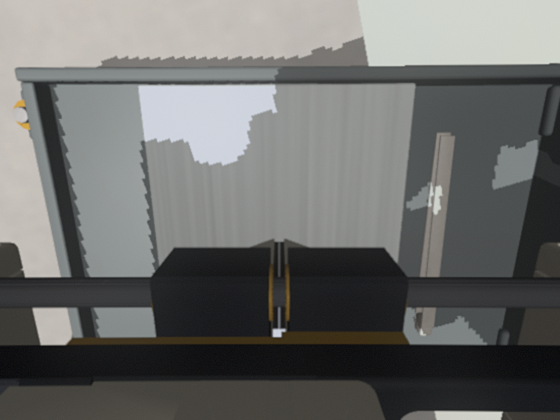

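The lid follows (its edge is now near column 437 at the top of the top view), and the tweezers lie flat from (470,250) to (435,420). Continuing.

```bash
python3 -m jog '[1,0,7,1.6,0,1,0,7,1.6,0]'; python3 -m jog '[1,0,7,1.6,0,1,0,7,1.6,0]';python3 -m jog '[1,0,7,1.6,0,1,0,7,1.6,0]'; python3 g.py
```

```text
time: 19.1
tool_pos: [530.5, 137.2, 76.2]
tcp_rot: [-3.139, -0.008, -0.262]
contact_force: [-3.4, 6.3, 11.2]
grip_width: 0.4
time: 19.3
tool_pos: [527.6, 126.2, 76.1]
tcp_rot: [-3.133, -0.011, -0.262]
contact_force: [-3.1, 5.8, 12.8]
grip_width: 0.6
time: 19.5
tool_pos: [524.6, 115.0, 76.0]
tcp_rot: [-3.128, -0.014, -0.263]
contact_force: [-3.4, 5.5, 13.2]
grip_width: 0.2
t 19.5 tip [525.02 115.27  50.99] case [  1.7 -15.6] rpy [-179.23   -0.81  -15.05] F [-3.35  5.52 13.22] w 0.2
```

```bash
python3 -m jog '[1,0,7,1.5,0,1,0,7,1.5,0]'; python3 -m jog '[1,0,7,1.5,0,1,0,7,1.5,0]';python3 -m jog '[1,0,7,1.5,0,1,0,7,1.5,0]'; python3 -m jog '[1,0,6,1.5,0]'; python3 g.py
```

```text
time: 19.7
tool_pos: [521.6, 103.8, 76.0]
tcp_rot: [-3.123, -0.017, -0.263]
contact_force: [-3.0, 6.0, 13.7]
grip_width: 0.6
time: 19.9
tool_pos: [518.6, 92.5, 75.9]
tcp_rot: [-3.118, -0.02, -0.263]
contact_force: [-3.2, 6.6, 14.1]
grip_width: 0.5
time: 20.1
tool_pos: [515.6, 81.1, 75.7]
tcp_rot: [-3.114, -0.022, -0.264]
contact_force: [-3.5, 5.6, 15.3]
grip_width: 0.3
time: 20.2
tool_pos: [514.3, 76.3, 75.7]
tcp_rot: [-3.111, -0.024, -0.264]
contact_force: [-4.6, 6.2, 15.1]
grip_width: 0.5
t 20.2 tip [515.06  76.88  50.69] case [  1.8 -55.3] rpy [-178.27   -1.36  -15.14] F [-4.59  6.16 15.09] w 0.5
```

```bash
python3 -m jog '[1,0,5,1.1,0]'; python3 -m jog '[1,0,4,1.1,0]'; python3 -m jog '[1,0,3,1.1,0]'; python3 -m jog '[1,0,3,1.1,0]'; python3 g.py
```

```text
time: 20.3
tool_pos: [513.2, 72.4, 76.0]
tcp_rot: [-3.109, -0.025, -0.264]
contact_force: [-3.6, 5.7, 14.0]
grip_width: 0.3
time: 20.4
tool_pos: [512.4, 69.5, 76.2]
tcp_rot: [-3.107, -0.026, -0.265]
contact_force: [-3.4, 6.1, 12.7]
grip_width: 0.2
time: 20.5
tool_pos: [511.9, 67.5, 76.3]
tcp_rot: [-3.105, -0.027, -0.265]
contact_force: [-2.9, 5.8, 11.9]
grip_width: 0.5
time: 20.6
tool_pos: [511.4, 65.7, 76.4]
tcp_rot: [-3.103, -0.028, -0.266]
contact_force: [-2.1, 7.5, 11.0]
grip_width: 0.0
t 20.6 tip [512.36  66.41  51.43] case [  1.8 -66.1] rpy [-177.8    -1.62  -15.23] F [-2.09  7.54 11.04] w 0.0
```

```bash
python3 -m jog '[1,0,3,1.2,0]'; python3 -m jog '[1,0,3,1.2,0]'; python3 g.py
```

```text
time: 20.7
tool_pos: [511.6, 64.0, 76.5]
tcp_rot: [-3.1, -0.031, -0.266]
contact_force: [-0.0, 7.5, 10.7]
grip_width: 0.2
time: 20.8
tool_pos: [511.7, 62.3, 76.6]
tcp_rot: [-3.098, -0.033, -0.267]
contact_force: [0.6, 6.5, 10.7]
grip_width: 0.7
t 20.8 tip [512.83  63.18  51.61] case [  3.1 -69.1] rpy [-177.48   -1.9   -15.3 ] F [ 0.59  6.48 10.71] w 0.7
```

The fingers are now slipping at the stop. Lifting off and checking.

```bash
python3 -m jog '[1,0,0,-4,0,1,0,0,-20,0,1,0,0,-40,0,1,0,0,-40,0,1,0,0,-40,0]'; python3 -m jog '[1,0,50,0,0,1,0,50,0,0,1,0,50,0,0,1,0,50,0,0,1,0,50,0,0]';python3 -m jog '[1,0,50,0,0,1,0,0,0,0,1,0,0,0,0]'; python3 g.py
python3 - <<'E'
from h import *
p,d=capture("top");np.save("t7.npy",p);cv2.imwrite("pics/t7.png",cv2.resize(p[125:275,120:320,::-1],None,fx=4,fy=4,interpolation=cv2.INTER_CUBIC))
E
```

```text
time: 21.3
tool_pos: [502.3, 57.8, 220.0]
tcp_rot: [-3.1, -0.021, -0.266]
contact_force: [0.5, -0.9, -0.0]
grip_width: 0.6
time: 21.8
tool_pos: [441.2, -182.7, 217.2]
tcp_rot: [-3.099, -0.039, -0.253]
contact_force: [1.3, -1.2, -0.1]
grip_width: 0.6
time: 22.1
tool_pos: [426.2, -236.9, 214.7]
tcp_rot: [-3.1, -0.039, -0.262]
contact_force: [-0.5, 1.0, -0.2]
grip_width: 0.4
t 22.1 tip [ 427.37 -236.13  189.7 ] case [  -3.8 -380.3] rpy [-177.65   -2.25  -15.03] F [-0.46  1.01 -0.19] w 0.4
```

View pics/t7.png

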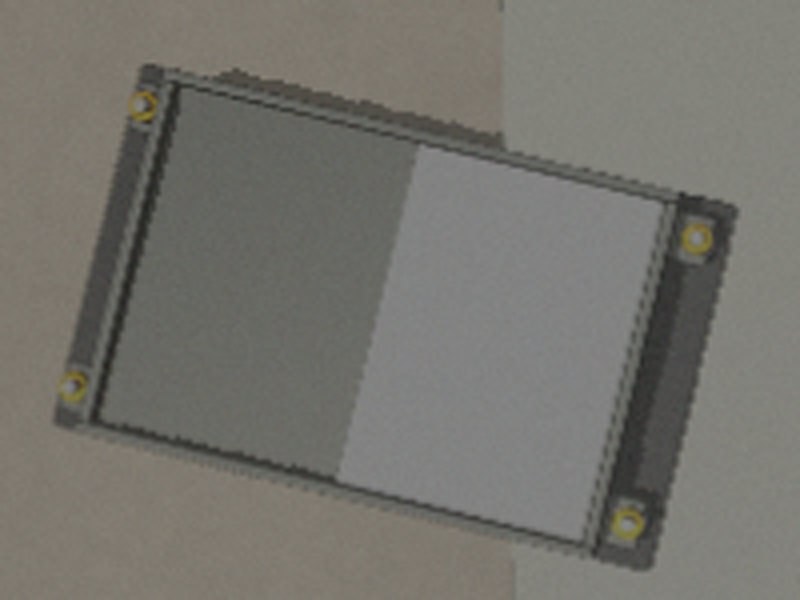

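The lid's edge runs from (418,148) to (340,480), as in the first picture. One numeric comparison, which also covers the bystanders, and then I hand in.

Run:
```python
from h import *
a=np.load("top0_p.npy");b=np.load("t7.npy")
f=lambda i,r:cv2.cvtColor(i[r[2]:r[3],r[0]:r[1]],cv2.COLOR_RGB2GRAY).astype(np.float32)
for n,r in dict(lid=(205,225,175,235),marker=(340,420,110,135),timer=(345,392,255,300)).items(): print(n,cv2.phaseCorrelate(f(a,r),f(b,r),cv2.createHanningWindow((r[1]-r[0],r[3]-r[2]),cv2.CV_32F)), np.abs(f(a,r)-f(b,r)).mean())
# edge column along rows
for v in (175,190,205,220,235):
    for i in (a,b):
        g=cv2.GaussianBlur(cv2.cvtColor(i,cv2.COLOR_RGB2GRAY),(5,5),0).astype(float)[v-2:v+3,195:235].mean(0);print(v,195+np.abs(np.diff(g)).argmax(),end=' ')
print(get_obs()['time'])
```

```text
lid ((0.10955624118360596, 0.18194593780940593), 0.9754732131958008) 6.2933335
marker ((0.18881897509289303, 0.4188075595244616), 0.9601842138767243) 6.4195
timer ((0.04952266530989036, 0.5205772140584486), 0.9250917037328085) 27.083689
175 220 175 220 190 216 190 216 205 213 205 213 220 209 220 209 235 206 235 206 22.15
```

Run:
```python
from plant import *
print(close_job())
```

```text
the job is handed in; nothing more can be done
None
```

The tweezers are in the case with the lid shut over them, and I handed the job in at about 22 s of the 72 s allowed. `close_job()` gives no verdict, so what follows is my own checks.

**What I did**
- **Opening:** I felt the lid's top at about 53 mm, pressed with about 9 to 15 N, and slid it along case +y until it hit its stop.
- **Placing:** I pinched the tweezers at the middle and laid them along the case's x. They touched the floor at about the height I had predicted. I let go with the fingers only partly open, so they cleared the opening.
- **Shutting:** I slid the lid back until the fingers slipped at the end stop, then moved the arm clear.

**What the last checks showed**
- **Lid:** in the last top picture its edge is on the same pixel columns as at the start, at all five rows I compared (one pixel is about 2 mm).
- **Tweezers:** while the lid was closing they were seen lying on the compartment floor. They are under the lid now, so the final picture cannot show them.
- **Forces:** the readings at the end of each move never passed about 17 N against the case. That includes 11.6 N down through the tweezers as they touched the floor. Peaks within a move were not recorded.
- **Marker and timer:** both appear shifted by about half a pixel (around 1 mm) or less. The timer's patch did look different in brightness (27 grey levels on average). I think that is the arm or its shadow beside it, but I did not view that part of the picture to confirm.

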